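# Close the hasp on the small case

### The arm

A 6-joint arm with a two-finger parallel gripper is mounted at the origin on a cart in front of the work surface, level with it; the furniture and walls round the work are solid. World frame = base frame: x ahead of the robot, y to its left, z up, the work surface at z = 0. Lengths are in mm, angles in rad, forces in N, time in s.
With the tool pointing down it reaches from about 300 to 775 mm from the base axis. Payload 14.6 kg.
Tool frame: the origin (TCP) lies on the centre line of the jaws, within the pads' length; the fingertips stand ahead of it and the grasp point (between the pads) is the TCP (manip.tip_reach is the z of the fingertips in the tool frame, in mm); z points along the fingers, y is the direction in which the jaws open and shut (so a half turn about z gives the same grasp; the last joint's range is limited). The gripper opens to 94 mm and grips with 3 to 60 N. Pads are 16 mm wide; open, the fingers measure 119 mm over their backs; the gripper's body (75 mm by 177 mm) begins 78 mm behind the grasp point.
Start: joints at [-1.287, 0.3, 1.521, -0, 1.321, -0.067], TCP at [189, -516.496, 224.446] pointing down, gripper open.
Joint ranges: [-3.03, 3.03], [-0.79, 2.21], [0.23, 2.52], [-1.04, 4.18], [0, 3.07], [-2.55, 2.55]. Speed limits (rad/s): [2.22, 2.22, 2.57, 3.14, 3.14, 3.14].

### API

Orientations are given as [roll, pitch, yaw] about the fixed x, y, z axes, in that order (R = Rz(yaw) Ry(pitch) Rx(roll)).
In Python, from cell import manip, camera, search_frame, masks_of, tip_of gives the robot as it stands.
- The arm moves only by the tool send_rows, never from a script. Its argument "plan" is a list of rows, each an object with "travel": the shift along the tool's x, y, z in mm, a list of three; "delta_rot": the turn, a rotation vector about the tool's x, y, z in degrees, a list of three; "fingers": the gripper's target within -1 to 1 (shut at 1, half-way at 0, fully open at -1). In form: [{"travel": [dx, dy, dz], "delta_rot": [wx, wy, wz], "fingers": fingers}, ...]. A call has 1 to 20 rows; each row shifts and turns the commanded pose from where the row before left it, along the tool's axes as they then stand; what a row does not reach is not made up. A row lasts 1/8 s, in which the tool goes at most 62.5 mm and 10.7 degrees, less where a joint would pass 70% of its speed; a pose out of reach is approached as far as the arm can. A call is refused whole if a number of a shift passes 62.5 or a number of a turn 10.7, either way. A call with a gripper value outside its range is refused whole. The fingers move at their own pace and stop on an object; "grip_force" is the grip in N (left out, the last holds). Time passes only in rows, so rows that do not move let the fingers close. It gives the time, the measured TCP pose, the force and the opening at its end, in the units of the state.
- manip.read_state(): the state, without advancing time (a new reading comes with each control period).
- camera(name): name is "side" or "top"; returns a dict with "color" (400x640x3 uint8, red, green, blue), "z_map" (400x640 float32, mm along the optical axis (not along the pixel's ray), 0 where there is no reading), "fov_y" (degrees; the focal length in pixels is half the picture's height over the tangent of half this angle, whatever the lens; pixels are square), "cx", "cy" (the principal point, pixels), "world_from_camera" (4x4, takes a point from camera to world coordinates). Camera axes: x right, y up, looking along -z (the intrinsics and any distortion apply to the point x, -y, -z); pixel columns grow to the right and rows downward; lengths in mm; the calibration is good to about 2 mm. A picture is of the moment at which its call begins.
- manip.sign_off(): hands the job in, once; it reports no verdict.
Trained networks look in the newest picture that a camera, given by its name, has taken for a name from the list of things; names that differ only in an ending like _2 or _b are one class to them, and where a whole thing is asked for, a point or a joint stands for the part that bears it (a point fixed in the world has none). Each returns a list of dicts, best first, with "confidence" (0 to 1); they miss things now and then, are a little off and sometimes report something else, mostly with a low value. They report only what shows in the picture. A call takes as long as a camera call.
- search_frame(name, camera): "at" ([x, y, z] in mm, in the coordinates of the camera as it stood for that picture, good to about 4 mm: the middle of the surface that is visible of it).
- masks_of(name, camera): "region" (400x640 bool, what is visible of it).
- tip_of(name, camera): "at" ([x, y, z] in mm, in the coordinates of the camera as it stood for that picture, good to about 4 mm: a listed point, or the origin of a listed thing).
The state is a dict: "clock": time; "joints": joint angles; "qd": joint speeds; "effort": joint torques, N m; "eef_pos": TCP position; "eef_rot": TCP orientation; "wrist_force": force on the tool from outside, world axes, zero at the start; "moment": the same for the moment, N m; "finger_gap": finger opening in mm.
Only numpy, scipy, OpenCV 4.12 (cv2) and the standard library are available. Lean on these libraries where they do the work, as an engineer would, in place of code of your own. Each camera call takes 0.05 s, during which the arm holds its last target. There are 200 camera calls.

### The job

The smaller of the two wooden cases is packed and about to be padlocked: swing its steel hasp over and down until it lies flat over its staple. The larger case is still being packed, so leave its hasp standing open.

Things in the scene. Friction and masses are not known exactly. Their poses are not given: they have to be found in the camera images.
- small_case: Smaller wooden case, 150 (x) by 170 (y) by 100 mm high, fixed. Origin: centre of its underside; z up. On its top, in the middle of x, a 40 mm wide steel hasp: hinge line along x at y -45, z 105 mm; the leaf closes towards +y, upper face then at z 107. A staple (6 mm bar, loop 26 mm long in y) stands at x 0, y +11, up to z 126 mm. A loose nut lies near x 55, y 45 mm.
- small_hasp (a joint): Angle of the small case's hasp leaf, rad: 0 closed, flat over the staple; 1.57 upright; starts 1.75 to 2.1, leaning back towards the case's -y; stop at 2.6. Leaf 112 mm long from the hinge, 3 mm thick; slot 11 x 42 mm centred 57 mm out for the staple; solid from 78 mm out, 8 mm rolled end. Stiff hinge: it stays where left, does not fall shut; 1 to 1.5 N at its end moves it.
- large_case: Larger wooden case, 220 (x) by 210 (y) by 100 mm high, fixed, of the same kind, with the same hasp and staple at the same offsets from its origin (centre of its underside, z up). A pencil and a bolt lie on its top. The two cases stand side by side, 20 mm or more apart, each turned up to 0.4 rad; either may be the left one.
- large_hasp (a joint): Angle of the large case's hasp leaf, rad, measured like the small one's; starts open at 1.75 to 2.1 and is to stay open.

How it is judged:
By the outcome, as a careful person would: the job done as asked, in the order asked, and still so for the second after the job is handed in, with the robot touching nothing.
It also fails if it takes over 29 s, if anything falls off the work surface, if the arm or the gripper's body presses on something with over 40 N, if the wrist force passes 120 N, or if a joint passes its speed limit or range.

## Working session

There is one attempt and no reset: what is moved stays moved. The work goes in short steps, Python scripts to look and compute and a tool call to move; the robot and the scene stay as the last step left them, time stands still between calls to the robot, and variables do not carry over. Pictures are saved under pics/ and viewed, about 8 in all and at most 12, crops included, and the job is handed in when it is done.

Besides the shell and the picture viewer there is one more tool, called after "Call:" by a JSON object that holds its "method" and its "body". send_rows: Moves the arm, as the interface text tells. Its arguments: {"type":"object","properties":{"plan":{"type":"array"},"grip_force":{"type":"number"}},"required":["plan"]}

```bash
mkdir -p pics; cat > h.py <<'E'
import numpy as np, cv2
from cell import manip, camera, search_frame, masks_of, tip_of
def w(c,p): return (c["world_from_camera"]@np.r_[p,1])[:3]
def cloud(c):
    z=c["z_map"]; f=200/np.tan(np.radians(c["fov_y"])/2)
    v,u=np.mgrid[:400,:640]
    P=np.stack([(u-c["cx"])/f*z,-(v-c["cy"])/f*z,-z,np.ones_like(z)],-1)
    return (P@c["world_from_camera"].T)[...,:3]
E
python3 - <<'E'
from h import *
print(manip.read_state(), manip.tip_reach)
for n in("top","side"):
    c=camera(n); cv2.imwrite(f"pics/{n}0.png",c["color"][...,::-1])
    np.savez(f"{n}0.npz",P=cloud(c))
    print(n,[k for k in c], c["world_from_camera"][:3,3].round())
    for k in("small_case","large_case","small_hasp","large_hasp"):
        for fn in (search_frame,tip_of):
            try: print(k,fn.__name__,[(w(c,d["at"]).round(1),round(d["confidence"],2)) for d in fn(k,n)])
            except Exception as e: print(k,fn.__name__,e)
E
```

```text
{'clock': 0.0, 'joints': array([-1.28658377e+00,  3.00481556e-01,  1.52158663e+00,  1.69489351e-05,
        1.32071733e+00, -6.66291348e-02]), 'qd': array([ 5.17967277e-04,  1.65802633e-04, -2.57693360e-03,  8.12361482e-05,
       -3.55657943e-04, -8.75905763e-04]), 'effort': array([-2.98455932e-03, -5.31811988e+01, -3.52745640e+01,  7.07150088e-02,
        2.43874040e-02, -8.84358724e-05]), 'eef_pos': array([ 188.94513214, -516.26309864,  223.87824272]), 'eef_rot': array([-3.14040354e+00, -9.58004326e-05,  3.50837427e-01]), 'wrist_force': array([ 0.29556923,  0.54695808, -0.00914171]), 'moment': array([ 0.06883025, -0.01292626,  0.00704706]), 'finger_gap': 93.79403203540517} 19.0
top ['color', 'z_map', 'fov_y', 'cx', 'cy', 'world_from_camera'] [ 513.  117. 1092.]
small_case call [(array([617.8, -51.4,  97.2]), 0.62)]
small_case call []
large_case call [(array([572.5, 314.5, 103.8]), 0.92)]
large_case call [(array([579.2, 316. ,   3.4]), 0.66)]
small_hasp call [(array([ 623.8, -118.3,  165.5]), 0.83)]
small_hasp call it knows: large_case, small_case
large_hasp call [(array([553.1, 245.9, 172.2]), 0.77)]
large_hasp call it knows: large_case, small_case
side ['color', 'z_map', 'fov_y', 'cx', 'cy', 'world_from_camera'] [304. 961. 608.]
small_case call [(array([608.7,  -1.8, 101. ]), 0.89)]
small_case call [(array([ 6.236e+02, -4.370e+01,  4.000e-01]), 0.67)]
large_case call [(array([549.8, 373.3,  99.8]), 0.92)]
large_case call [(array([578.9, 327. ,  -2.6]), 0.68)]
small_hasp call [(array([ 624.1, -113.4,  151.9]), 0.82)]
small_hasp call it knows: large_case, small_case
large_hasp call [(array([552.8, 251.4, 156.7]), 0.72)]
large_hasp call it knows: large_case, small_case
```

View pics/top0.png

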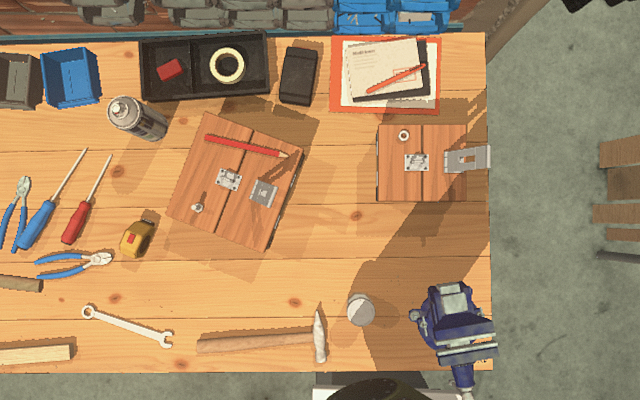

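```bash
python3 - <<'E'
from h import *
P=np.load("top0.npz")["P"]
def reg(cx,cy,r):
    return (np.hypot(P[...,0]-cx,P[...,1]-cy)<r)
for nm,cx,cy,r in(("small",620,-45,150),("large",576,318,170)):
    m=reg(cx,cy,r)&(abs(P[...,2]-100)<4)
    q=P[m][:,:2].astype(np.float32); m8=m.astype(np.uint8)
    rc=cv2.minAreaRect(q); print(nm,rc,np.median(P[m][:,2]))
    h=reg(cx,cy,r)&(P[...,2]>112)&(P[...,2]<240)
    Q=P[h]; print(len(Q),Q.min(0),Q.max(0))
    for a in range(112,240,12):
        s=Q[(Q[:,2]>=a)&(Q[:,2]<a+12)]
        if len(s): print(a,len(s),s.mean(0).round(1),s.min(0).round(),s.max(0).round())
E
```

```text
small ((624.4522705078125, -46.684288024902344), (150.26795959472656, 170.57614135742188), 1.315429925918579) 100.35066967117689
900 [ 605.45317752 -146.8241358   112.02083569] [682.44929452  -3.33206748 207.06714817]
112 126 [626.  -84.7 117.8] [ 605. -101.  112.] [682.  -3. 124.]
124 131 [625.  -90.2 129.3] [ 606. -109.  124.] [646. -27. 136.]
136 90 [ 626.3 -109.   141.7] [ 607. -115.  136.] [ 645. -103.  148.]
148 78 [ 625.4 -115.8  153.9] [ 606. -122.  148.] [ 645. -112.  160.]
160 86 [ 626.  -121.8  165.9] [ 607. -126.  160.] [ 646. -117.  172.]
172 116 [ 626.  -128.7  178.2] [ 606. -135.  172.] [ 646. -124.  184.]
184 128 [ 625.9 -134.9  190. ] [ 606. -140.  184.] [ 646. -129.  196.]
196 145 [ 626.6 -141.6  201.8] [ 607. -147.  196.] [ 646. -136.  207.]
large ((578.2874145507812, 318.78369140625), (210.47068786621094, 219.86082458496094), 70.45076751708984) 100.01963258314277
511 [521.95947362 219.78044141 112.06059091] [641.54773751 391.21071151 207.61720893]
112 85 [564.7 299.9 118.6] [522. 264. 112.] [642. 386. 124.]
124 74 [559.  300.4 129.6] [522. 258. 124.] [587. 391. 136.]
136 61 [549.2 293.5 140.2] [522. 253. 136.] [576. 389. 148.]
148 35 [556.9 254.1 154.9] [538. 245. 149.] [573. 262. 160.]
160 37 [552.9 249.3 166.1] [534. 238. 160.] [571. 259. 172.]
172 46 [551.4 243.4 178.5] [532. 235. 172.] [569. 251. 184.]
184 52 [548.3 238.4 190. ] [530. 230. 185.] [568. 246. 196.]
196 121 [546.9 230.  202.9] [528. 220. 196.] [565. 241. 208.]
```

The top view shows the small case at right (about px 422,162) with its hasp leaning back to -y (px 467,158). The large case is at px (235,180). I'll close the fingers, come in behind the leaf from -y, push it over and press it down on the solid end.

```bash
python3 - <<'E'
from h import *
P=np.load("top0.npz")["P"]
q=P[270:375,400:505].reshape(-1,3); q=q[q[:,2]>60]
print("vise",q.min(0),q.max(0))
m=(np.hypot(P[...,0]-620,P[...,1]+45)<150)&(abs(P[...,2]-100)<4)
print(cv2.boxPoints(cv2.minAreaRect(P[m][:,:2].astype(np.float32))))
q=P[(P[...,0]>300)&(P[...,0]<800)&(P[...,1]<-150)&(P[...,2]>100)]; print(len(q), q.min(0) if len(q) else 0, q.max(0) if len(q) else 0)
E
```

```text
vise [ 210.31530405 -186.07157133   60.06403495] [ 513.48149458  117.31066131 1091.5940468 ]
[[ 547.3801     36.856487]
 [ 551.296    -133.67471 ]
 [ 701.5244   -130.22507 ]
 [ 697.6085     40.306137]]
312 [ 300.17887579 -179.1237321   100.40081359] [ 339.34492964 -150.00525835  152.56757653]
```

Call:
{"method": "send_rows", "body": {"plan": [{"travel": [0,0,0],"delta_rot": [0,0,-10.2],"fingers": 1},{"travel": [0,0,0],"delta_rot": [0,0,-10.2],"fingers": 1},{"travel": [0,0,0],"delta_rot": [0,0,-10.2],"fingers": 1},{"travel": [0,0,0],"delta_rot": [0,0,-10.2],"fingers": 1},{"travel": [0,0,0],"delta_rot": [0,0,-10.2],"fingers": 1},{"travel": [0,0,0],"delta_rot": [0,0,-10.2],"fingers": 1},{"travel": [0,0,0],"delta_rot": [0,0,-10],"fingers": 1},{"travel": [0,0,0],"delta_rot": [0,0,0],"fingers": 1},{"travel": [0,0,0],"delta_rot": [0,0,0],"fingers": 1}], "grip_force": 10}}

```text
clock: 1.82
eef_pos: [189.0, -516.5, 224.4]
eef_rot: [-3.142, 0.0, 1.59]
wrist_force: [0.7, 0.7, 0.1]
finger_gap: 7.4
```

Call:
{"method": "send_rows", "body": {"plan": [{"travel": [22,34,0],"delta_rot": [0,0,0],"fingers": 1},{"travel": [22,34,0],"delta_rot": [0,0,0],"fingers": 1},{"travel": [22,34,0],"delta_rot": [0,0,0],"fingers": 1},{"travel": [22,34,0],"delta_rot": [0,0,0],"fingers": 1},{"travel": [22,34,0],"delta_rot": [0,0,0],"fingers": 1},{"travel": [22,34,0],"delta_rot": [0,0,0],"fingers": 1},{"travel": [22,34,0],"delta_rot": [0,0,0],"fingers": 1},{"travel": [22,34,0],"delta_rot": [0,0,0],"fingers": 1},{"travel": [22,34,0],"delta_rot": [0,0,0],"fingers": 1},{"travel": [22,34,0],"delta_rot": [0,0,0],"fingers": 1},{"travel": [22,34,0],"delta_rot": [0,0,0],"fingers": 1},{"travel": [22,34,0],"delta_rot": [0,0,0],"fingers": 1},{"travel": [20,34,17],"delta_rot": [0,0,0],"fingers": 1},{"travel": [0,0,0],"delta_rot": [0,0,0],"fingers": 1}]}}

```text
clock: 3.58
eef_pos: [625.4, -220.7, 205.3]
eef_rot: [-3.139, -0.001, 1.593]
wrist_force: [-0.2, 0.7, 0.8]
finger_gap: 0.4
```

```bash
python3 - <<'E'
from h import *
s=manip.read_state(); print(s["clock"],s["eef_pos"],s["eef_rot"],s["finger_gap"])
c=camera("side"); cv2.imwrite("pics/side1.png",c["color"][...,::-1])
E
```

```text
3.575 [ 625.37436231 -220.68274981  205.273346  ] [-3.13904964e+00 -1.34012060e-03  1.59320059e+00] 0.3752563925435734
```

View pics/side1.png

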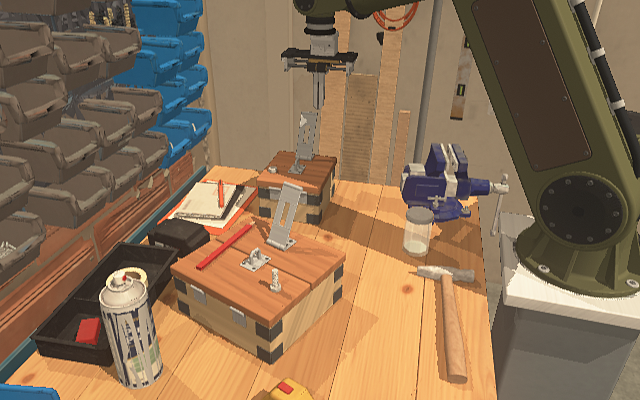

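The side view shows the closed fingers (px 318,90) standing behind the small case's leaf (px 307,130). The large hasp (px 290,215) is far clear. Next I'll push to upright.

Call:
{"method": "send_rows", "body": {"plan": [{"travel": [15,0,0],"delta_rot": [0,0,0],"fingers": 1},{"travel": [15,0,0],"delta_rot": [0,0,0],"fingers": 1},{"travel": [15,0,0],"delta_rot": [0,0,0],"fingers": 1},{"travel": [15,0,0],"delta_rot": [0,0,0],"fingers": 1},{"travel": [15,0,0],"delta_rot": [0,0,0],"fingers": 1},{"travel": [15,0,0],"delta_rot": [0,0,0],"fingers": 1},{"travel": [15,0,0],"delta_rot": [0,0,0],"fingers": 1},{"travel": [15,0,0],"delta_rot": [0,0,0],"fingers": 1},{"travel": [11,0,0],"delta_rot": [0,0,0],"fingers": 1},{"travel": [11,0,0],"delta_rot": [0,0,0],"fingers": 1},{"travel": [11,0,0],"delta_rot": [0,0,0],"fingers": 1},{"travel": [0,0,0],"delta_rot": [0,0,0],"fingers": 1}]}}

```text
clock: 5.12
eef_pos: [621.0, -68.8, 207.5]
eef_rot: [3.142, -0.0, 1.594]
wrist_force: [-1.2, -0.3, -0.1]
finger_gap: 0.4
```

```bash
python3 - <<'E'
from h import *
s=manip.read_state(); print(s["clock"],s["eef_pos"],s["wrist_force"])
c=camera("side"); cv2.imwrite("pics/side2.png",cv2.resize(c["color"][30:230,220:420,::-1],(600,600)))
E
```

```text
5.125 [621.01113763 -68.81086749 207.5096392 ] [-1.19914173 -0.32167513 -0.07796875]
```

View pics/side2.png

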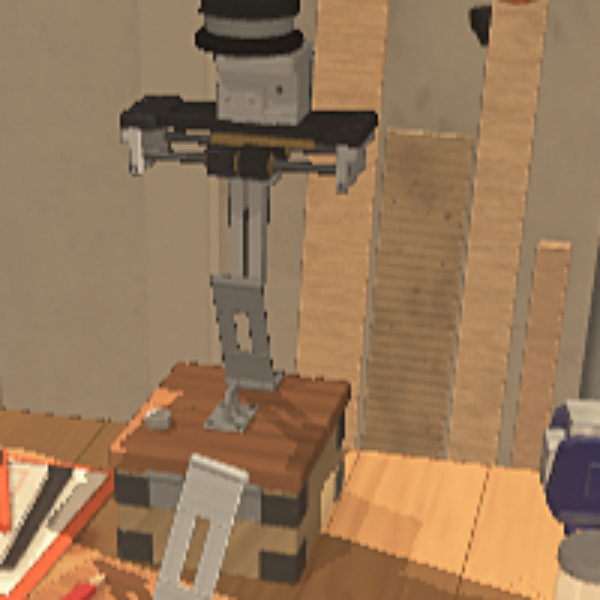

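The crop shows the leaf past upright, leaning forward with the fingertips behind its upper end (crop px 240,285). Now I'll follow the arc down.

Call:
{"method": "send_rows", "body": {"plan": [{"travel": [13,1,3.5],"delta_rot": [0,0,0],"fingers": 1},{"travel": [13,1,5],"delta_rot": [0,0,0],"fingers": 1},{"travel": [12,0,8],"delta_rot": [0,0,0],"fingers": 1},{"travel": [11,0,10],"delta_rot": [0,0,0],"fingers": 1},{"travel": [9,0,12],"delta_rot": [0,0,0],"fingers": 1},{"travel": [7,0,13],"delta_rot": [0,0,0],"fingers": 1},{"travel": [4,0,13],"delta_rot": [0,0,0],"fingers": 1},{"travel": [2,0,12],"delta_rot": [0,0,0],"fingers": 1},{"travel": [0,0,0],"delta_rot": [0,0,0],"fingers": 1}]}}

```text
clock: 6.3
eef_pos: [621.0, 1.4, 129.8]
eef_rot: [-3.14, -0.0, 1.593]
wrist_force: [0.4, -0.2, 0.9]
finger_gap: 0.1
```

```bash
python3 - <<'E'
from h import *
s=manip.read_state(); print(s["clock"],s["eef_pos"],s["wrist_force"])
c=camera("side"); cv2.imwrite("pics/side3.png",cv2.resize(c["color"][30:230,220:420,::-1],(600,600)))
E
```

```text
6.3 [620.96587645   1.38007194 129.76712128] [ 0.39422241 -0.16751537  0.86807185]
```

View pics/side3.png

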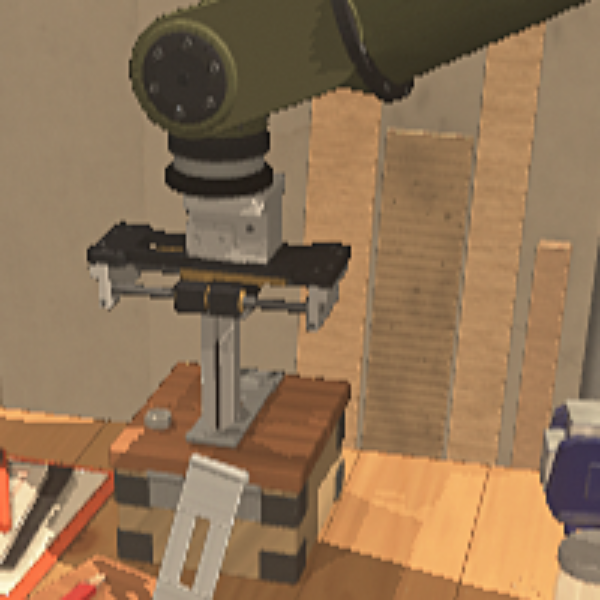

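The leaf lies nearly flat under the fingertips (crop px 218,435). I'll press the last few mm gently, watching the force.

Call:
{"method": "send_rows", "body": {"plan": [{"travel": [0,0,2],"delta_rot": [0,0,0],"fingers": 1},{"travel": [0,0,1.5],"delta_rot": [0,0,0],"fingers": 1},{"travel": [0,0,0],"delta_rot": [0,0,0],"fingers": 1}]}}

```text
clock: 6.72
eef_pos: [621.4, 1.4, 127.5]
eef_rot: [3.141, -0.0, 1.593]
wrist_force: [0.0, 0.5, -0.4]
finger_gap: 0.6
```

Call:
{"method": "send_rows", "body": {"plan": [{"travel": [0,0,1],"delta_rot": [0,0,0],"fingers": 1},{"travel": [0,0,1],"delta_rot": [0,0,0],"fingers": 1},{"travel": [0,0,0],"delta_rot": [0,0,0],"fingers": 1}]}}

```text
clock: 7.1
eef_pos: [621.4, 1.4, 125.8]
eef_rot: [3.141, 0.0, 1.593]
wrist_force: [-1.9, -0.2, 4.0]
finger_gap: 0.2
```

Call:
{"method": "send_rows", "body": {"plan": [{"travel": [0,0,1],"delta_rot": [0,0,0],"fingers": 1},{"travel": [0,0,0],"delta_rot": [0,0,0],"fingers": 1}]}}

```text
clock: 7.35
eef_pos: [621.5, 1.4, 125.6]
eef_rot: [3.141, 0.0, 1.594]
wrist_force: [-6.4, -0.6, 10.6]
finger_gap: 0.1
```

The force rose to about 11 N while the height stayed the same, so the leaf is on its stop. I'll lift off and check.

Call:
{"method": "send_rows", "body": {"plan": [{"travel": [0,0,-10],"delta_rot": [0,0,0],"fingers": 1},{"travel": [0,0,-30],"delta_rot": [0,0,0],"fingers": 1},{"travel": [0,0,-30],"delta_rot": [0,0,0],"fingers": 1},{"travel": [0,0,-30],"delta_rot": [0,0,0],"fingers": 1},{"travel": [-20,-30,-20],"delta_rot": [0,0,0],"fingers": 1},{"travel": [-30,-30,0],"delta_rot": [0,0,0],"fingers": 1},{"travel": [-30,-30,0],"delta_rot": [0,0,0],"fingers": 1},{"travel": [-30,-30,0],"delta_rot": [0,0,0],"fingers": 1},{"travel": [-30,-30,0],"delta_rot": [0,0,0],"fingers": 1},{"travel": [-30,-30,0],"delta_rot": [0,0,0],"fingers": 1},{"travel": [-30,-30,0],"delta_rot": [0,0,0],"fingers": 1},{"travel": [0,0,0],"delta_rot": [0,0,0],"fingers": 1}]}}

```text
clock: 8.85
eef_pos: [414.8, -204.7, 245.0]
eef_rot: [3.141, 0.001, 1.591]
wrist_force: [0.1, -0.9, -0.1]
finger_gap: 0.7
```

```bash
python3 - <<'E'
from h import *
s=manip.read_state(); print(s["clock"],s["eef_pos"],s["wrist_force"])
c=camera("top"); P=cloud(c)
cv2.imwrite("pics/top4.png",c["color"][...,::-1])
for y0 in range(-100,35,10):
    m=(abs(P[...,0]-624)<22)&(P[...,1]>=y0)&(P[...,1]<y0+10)&(abs(P[...,2]-105)<60)
    print(y0,m.sum(),np.percentile(P[m][:,2],[5,50,95]).round(1) if m.any() else "")
E
```

```text
8.85 [ 414.79919113 -204.65158649  244.95139273] [ 0.13272325 -0.92793623 -0.10962468]
-100 109 [ 99.7 107.4 111.9]
-90 120 [ 99.8 107.  110.8]
-80 125 [ 99.6 106.5 109. ]
-70 123 [101.5 106.7 109.4]
-60 115 [100.8 106.4 109.3]
-50 110 [ 99.2 106.9 123.1]
-40 116 [101.1 106.6 127. ]
-30 126 [100.4 106.5 121.7]
-20 118 [100.5 105.9 109.7]
-10 114 [101.1 106.9 110.2]
0 119 [101.6 106.6 109.3]
10 117 [100.9 108.9 112.9]
20 125 [ 97.8 100.6 107.4]
30 115 [ 91.2  99.1 102.9]
```

View pics/top4.png

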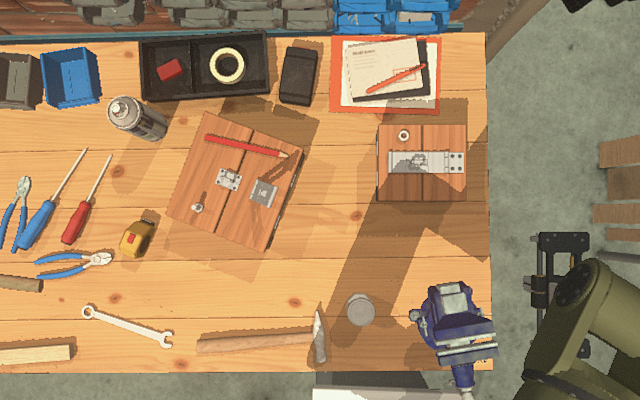

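The small leaf now lies flat (px 427,162) with the staple standing up through its slot. The nut (px 403,136) and the large hasp (px 263,192) are where they were, and the arm is clear.

```bash
python3 -c "
from cell import manip
print(manip.sign_off())"
```

```text
the job is handed in; nothing more can be done
None
```

The small case's hasp is closed flat over its staple, and the job is handed in. I pushed the leaf over from behind with the closed fingers, followed its arc down and pressed its solid end onto the stop. The wrist force read about 11 N then, with the height no longer changing. I then lifted off and moved clear.

- **Small hasp:** the depth map reads the leaf's upper face at about 106–107 mm along its length, against 107 mm when closed. The rolled end reads about 109 mm, and the staple shows through the slot.
- **Everything else:** in the last picture the large case's hasp, pencil and bolt, and the nut, look unmoved. I judged these by eye only.
- **Finish:** the clock stood at about 8.9 s with the arm touching nothing. No check failed or disagreed.

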